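Clip in the towel bar and hold it against its end buffer

TASK

Pick up the loose towel bar by its grip sleeve, push it down past the sprung jaws until it sits in both fork clips of the bracket, with its end still clear of the round end buffer. Then slide it along the clips against the buffer and finish while still gripping the bar and holding it there, level and fully in the clips, with a steady push of about 10 newtons (never above 20), so that I can tighten the thumbscrew. Leave everything else on the drainer where it stands.

Things in the scene. Friction and masses are not known exactly. Their poses are not given: they have to be found in the camera images.
- bar: Loose towel bar, 0.13 to 0.25 kg: straight round steel rod, diameter 10 mm, length 210 mm, with a grey square-cornered grip sleeve round its middle, 60 mm long (along the bar), 20 mm wide, 26 mm tall. Both ends alike. It lies on its sleeve, on the left or right half of the drainer. Origin: centre of the sleeve's underside; x along the rod, z up.
- bar_mid (a point): The bar's midpoint on the rod's axis, 13 mm above the underside of the sleeve; the rod ends lie 105 mm either way along the bar's x.
- bracket: Fixed bracket on the other half of the drainer: steel base plate 300 x 70 x 6 mm (x, y, z). Origin: centre of its underside, on the rib tops; x along the base towards the buffer, z up. Two grey fork clips 12 mm thick stand at x = -65 and +65 mm. At the +x end a steel post (x = 135 to 147 mm, 72 mm high, thumbscrew above it to 97 mm) carries the buffer.
- clip_near (a point): Where the rod's axis lies when seated in the clip farther from the buffer: bracket x = -65, y = 0, z = 45 mm. The seat's floor is 5 mm below it, a fixed prong stands 6 mm to its -y side (top flared outwards, 79 mm above the bracket's underside), a white sprung jaw to its +y side. The mouth is open from above: push straight down, 5 to 15 N for both clips together.
- clip_far (a point): The same point in the clip next to the buffer: bracket x = +65, y = 0, z = 45 mm. The sleeve goes between the two clips (118 mm free), so the seated bar's midpoint can slide from about x = -28 to +28 mm of the bracket; with the midpoint below x = +7 mm the bar's end is clear of the resting buffer.
- jaw_near (a joint): Sprung jaw of the clip farther from the buffer. 0 rad closed; opens to 0.12 to 0.2 as the rod passes its nose, then springs back over the rod. Hinged along the bar's direction at bracket y = 12, z = 27 mm; the nose reaches in to y = +1 mm at z = 52 to 55 mm, with a lead-in flared outwards above it, up to z = 75 mm.
- jaw_far (a joint): The same jaw on the clip next to the buffer.
- buffer: Round black end buffer on the bracket's post: a disc 26 mm in diameter, 6 mm thick, on a spring, facing the bar's end. Origin: centre of the face that the bar touches, 45 mm above the bracket's underside, at rest at bracket x = 112 mm. It gives along the bracket's +x against a linear spring, 1 N per mm from rest, up to 22 mm: 10 mm of give is 10 N.
- drainer: Ribbed white ceramic drainer on which everything stands, 620 x 980 mm; its rib tops are at 12 mm height. Origin: centre of its underside.
- mug_low: Lower mug of a stack of two, 84 mm wide, 82 mm high. Leave alone.
- mug_top: Upper mug of the stack, 90 mm wide, 80 mm high; the stack stands 162 mm high. Leave alone.
- colander: Plastic colander, 190 mm wide (250 mm over its handles), 90 mm high. Leave alone.
- timer: Chrome egg timer with a dial on top, 58 mm wide, 60 mm high, between the bar and the bracket. Leave alone.
- bottle: Empty glass bottle with a flip-top stopper, 70 mm wide, 240 mm high. Leave alone.
- bowl: Small bowl, 120 mm wide, 50 mm high. Leave alone.
- brush: Washing-up brush lying flat, 200 mm long. Leave alone.

How it is judged:
On the way:
1. the bar sits in both clips under the closed jaws, its end clear of the buffer (z of bar_mid in the frame of bracket between 0.0425 and 0.0485 m and y of bar_mid in the frame of bracket between -0.003 and 0.003 m and angle between the x axis of bar and the x axis of bracket, either way round below 0.045 rad and value of joint each of jaw_near, jaw_far below 0.09 rad and contact force between bar and buffer below 0.5 N), for 0.2 s.
At the end, for the whole second after the job is handed in: The bar is in both clips (its midpoint axis 42.5 to 48.5 mm above the bracket's underside and within 3 mm sideways, parallel to the clips within 0.045 rad, both jaws closed below 0.09 rad), is still gripped by the fingers, at rest, and presses on the buffer with 6 to 14 N throughout the last second (z of bar_mid in the frame of bracket between 0.0425 and 0.0485 m and y of bar_mid in the frame of bracket between -0.003 and 0.003 m and angle between the x axis of bar and the x axis of bracket, either way round below 0.045 rad and value of joint each of jaw_near, jaw_far below 0.09 rad and contact force between bar and buffer between 6 and 14 N and contact force between the fingers and bar above 2 N and linear speed of bar below 0.01 m/s); the arm keeps its last pose, push and grip.
It fails at once if the buffer is pushed with more than 20 N (contact force between anything else and buffer above 20 N).
It fails at once if another thing on the drainer is moved by more than 30 mm (distance of any of mug_low, mug_top, colander, timer, bottle, bowl, brush from where it was at the start of the episode above 0.03 m).
It also fails if it takes over 45 s, if anything falls off the work surface, if the arm or the gripper's body presses on something with over 40 N, if the wrist force passes 120 N, or if a joint passes its speed limit or range.

ROBOT

A 6-joint arm with a two-finger parallel gripper is mounted at the origin on the work surface. World frame = base frame: x ahead of the robot, y to its left, z up, the work surface at z = 0. Lengths are in m, angles in rad, forces in N, time in s.
With the tool pointing down it reaches from about 0.3 to 1 m from the base axis. Payload 5.1 kg.
Tool frame: the origin (TCP) lies at the very end of the fingers, on their centre line; the grasp point (between the pads) lies 19 mm behind it; z points along the fingers, y is the direction in which the jaws open and shut (so a half turn about z gives the same grasp; the last joint's range is limited). The gripper opens to 95 mm and grips with 3 to 60 N. Pads are 20 mm wide; open, the fingers measure 119 mm over their backs; the gripper's body (75 mm by 180 mm) begins 59 mm behind the grasp point.
Start: joints at [1.085, 0.124, 1.65, -0, 1.367, -0.083], TCP at [0.255, 0.598, 0.215] pointing down, gripper open.
Joint ranges: [-2.61, 2.61], [-1.02, 2.33], [0.03, 2.71], [-1.35, 4.49], [0.32, 2.68], [-2.91, 2.91]. Speed limits (rad/s): [2.57, 2.57, 3.14, 3.14, 3.14, 3.14].

INTERFACE

Orientations are given as [roll, pitch, yaw] about the fixed x, y, z axes, in that order (R = Rz(yaw) Ry(pitch) Rx(roll)).
In Python, from cell import get_state, get_image, job_done gives the robot as it stands.
- The arm moves only by the tool move_arm, never from a script. Its argument "targets" is a list of rows, each a list of 7 numbers: the shift along the tool's x, y, z in m, then the turn, a rotation vector about the tool's x, y, z in rad, then the finger opening in m, from 0 to 0.0951. A call has 1 to 20 rows; each row shifts and turns the pose as measured when the row begins, along the tool's axes as they then stand; what a row does not reach is not made up. A row lasts 1/10 s, in which the tool goes at most 50 mm and 8.59 degrees, less where a joint would pass 70% of its speed; a pose out of reach is approached as far as the arm can. A call with a gripper value outside its range is refused whole. The fingers move at their own pace and stop on an object; the grip force is fixed at half the most. Time passes only in rows, so rows that do not move let the fingers close. It gives the time, the measured TCP pose, the force and the opening at its end, in the units of the state.
- get_state(): the state, without advancing time (a new reading comes with each control period).
- get_image(name): name is "side" or "top"; returns a dict with "image" (480x640x3 uint8, red, green, blue), "camera_matrix" (3x3 intrinsics, pixels), "R" (3x3) and "t" (3): a world point X has camera coordinates R X + t. Camera axes: x right, y down, z forward; pixel columns grow to the right and rows downward; lengths in m; the calibration is good to about 2 mm. A picture is of the moment at which its call begins. There is no depth.
- job_done(): hands the job in, once; it reports no verdict.
The state is a dict: "time_s": time; "qpos": joint angles; "joint_vel": joint speeds; "joint_torque": joint torques, N m; "tcp_pos": TCP position; "eef_rot": TCP orientation; "ft_force": force on the tool from outside, world axes, zero at the start; "wrist_torque": the same for the moment, N m; "gripper_width": finger opening in m.
Only numpy, scipy, OpenCV 4.12 (cv2) and the standard library are available. Lean on these libraries where they do the work, as an engineer would, in place of code of your own. Each camera call takes 0.05 s, during which the arm holds its last target. There are 200 camera calls.

## Working session

There is one attempt and no reset: what is moved stays moved. The work goes in short steps, Python scripts to look and compute and a tool call to move; the robot and the scene stay as the last step left them, time stands still between calls to the robot, and variables do not carry over. Pictures are saved under pics/ and viewed, about 8 in all and at most 12, crops included, and the job is handed in when it is done.

Besides the shell and the picture viewer there is one more tool, called after "Request:" in YAML: its name, and indented under it one key for each argument. move_arm: Moves the arm, as the interface text tells. Its arguments: {"type":"object","properties":{"targets":{"type":"array"}},"required":["targets"]}

```bash
mkdir -p pics; ls
python3 - <<'E'
from cell import get_state,get_image
import cv2,numpy as np
s=get_state()
for k,v in s.items(): print(k,np.round(v,4))
for n in("top","side"):
    d=get_image(n); cv2.imwrite(f"pics/{n}0.png",d["image"][:,:,::-1]); np.savez(f"{n}.npz",**d)
    print(n,np.round(d["camera_matrix"],1).tolist(),np.round(d["R"],3).tolist(),np.round(d["t"],3).tolist(), np.round(-d["R"].T@d["t"],3))
E
```

```text
pics
time_s 0.0
qpos [ 1.0854  0.1245  1.6517 -0.      1.3675 -0.0826]
joint_vel [-0.0004  0.0004 -0.0012  0.0017 -0.      0.0001]
joint_torque [-4.00000e-04 -4.17579e+01 -3.59942e+01  7.74000e-02  4.90000e-02
 -1.00000e-04]
tcp_pos [0.2545 0.5974 0.2134]
eef_rot [-3.1395e+00 -2.0000e-04  2.7388e+00]
ft_force [-0.0241 -0.4192  0.5176]
wrist_torque [ 0.0046 -0.0377  0.0339]
gripper_width 0.0951
top [[521.4, 0.0, 330.5], [0.0, 521.4, 244.8], [0.0, 0.0, 1.0]] [[0.013, -1.0, -0.01], [-0.994, -0.012, -0.113], [0.112, 0.011, -0.994]] [-0.008, 0.563, 1.151] [ 0.43  -0.014  1.207]
side [[435.3, 0.0, 318.0], [0.0, 435.3, 239.3], [0.0, 0.0, 1.0]] [[0.728, -0.685, 0.013], [-0.457, -0.5, -0.736], [0.511, 0.53, -0.677]] [-0.406, 0.33, 0.885] [-0.006 -0.582  0.848]
```

View pics/top0.png

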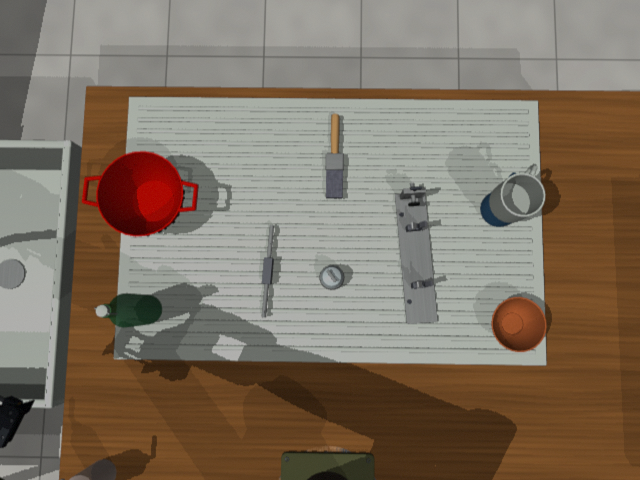

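View pics/side0.png

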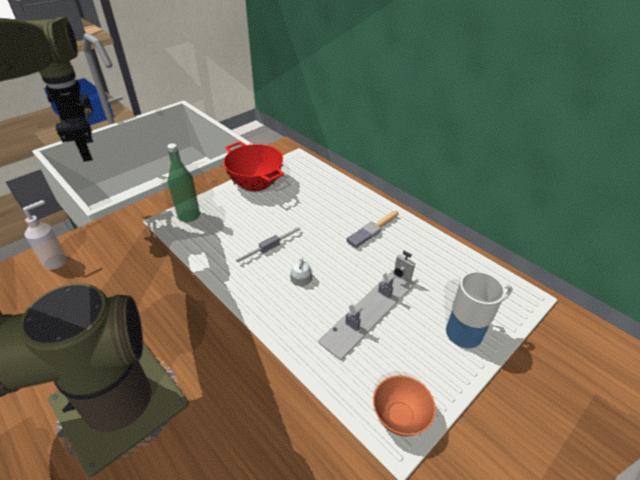

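The top view shows the bar at about (268,270) with its sleeve in the middle, and the bracket at about (417,255) with the buffer post at its upper, far end. The timer is at (332,277), between them. The side view shows the same layout. I'll enlarge the bracket and bar next.

```bash
cat > h.py <<'E'
import numpy as np,cv2
def ray(d,uv,z):
    uv=np.atleast_2d(uv).astype(float); K,R,t=d["camera_matrix"],d["R"],d["t"]
    v=(np.linalg.inv(K)@np.c_[uv,np.ones(len(uv))].T).T@R; c=-R.T@t
    return c+v*((z-c[2])/v[:,2])[:,None]
def proj(d,X):
    X=np.atleast_2d(X); p=(X@d["R"].T+d["t"])@d["camera_matrix"].T; return p[:,:2]/p[:,2:]
E
python3 - <<'E'
from h import *
d=dict(np.load("top.npz")); im=d["image"][:,:,::-1]
a=cv2.resize(im[215:325,250:290],None,fx=5,fy=5,interpolation=cv2.INTER_CUBIC)
b=cv2.resize(im[175:330,390:450],None,fx=3.55,fy=3.55,interpolation=cv2.INTER_CUBIC)[:550]
b=cv2.copyMakeBorder(b,0,550-b.shape[0],0,0,cv2.BORDER_CONSTANT)
s=dict(np.load("side.npz"))["image"][:,:,::-1]
c=cv2.resize(s[240:365,310:425],None,fx=3,fy=3,interpolation=cv2.INTER_CUBIC); c=cv2.copyMakeBorder(c,0,550-c.shape[0],0,0,cv2.BORDER_CONSTANT)
cv2.imwrite("pics/c1.png",np.hstack([a,b,c])); print(np.hstack([a,b,c]).shape)
# masks
hsv=cv2.cvtColor(im,cv2.COLOR_BGR2HSV); g=hsv[:,:,2]
for n,(r0,r1,c0,c1,lo,hi) in dict(bar=(215,325,250,290,0,150),sleeve=(245,295,255,285,0,110),plate=(175,330,390,450,0,165)).items():
    m=np.zeros_like(g); m[r0:r1,c0:c1]=((g[r0:r1,c0:c1]>=lo)&(g[r0:r1,c0:c1]<=hi))*255
    cs,_=cv2.findContours(m,cv2.RETR_EXTERNAL,cv2.CHAIN_APPROX_NONE); k=max(cs,key=cv2.contourArea)
    print(n,cv2.contourArea(k),cv2.minAreaRect(k))
print("rows at sleeve",[g[r,258:282].tolist() for r in (235,270,300)])
print("plate rows",[(r,g[r,392:444].tolist()) for r in (245,310)])
E
```

```text
(550, 758, 3)
bar 1127.5 ((269.5, 270.0), (94.0, 39.0), 90.0)
sleeve 394.5 ((271.18463134765625, 269.5231018066406), (17.861000061035156, 49.86196517944336), 7.125016689300537)
plate 5541.0 ((419.5, 249.5), (149.0, 59.0), 90.0)
rows at sleeve [[156, 151, 158, 157, 150, 150, 153, 144, 136, 132, 126, 116, 129, 117, 89, 102, 90, 95, 98, 105, 117, 151, 148, 146], [173, 161, 160, 158, 134, 101, 100, 99, 101, 99, 99, 100, 101, 55, 49, 108, 110, 111, 112, 108, 109, 109, 120, 172], [173, 157, 149, 142, 141, 121, 124, 115, 85, 79, 103, 104, 104, 106, 137, 161, 162, 163, 163, 161, 153, 151, 152, 153]]
plate rows [(245, [175, 176, 176, 176, 175, 176, 154, 110, 124, 127, 128, 127, 126, 126, 127, 126, 126, 124, 127, 126, 126, 126, 126, 125, 125, 126, 125, 124, 121, 121, 125, 124, 123, 125, 126, 126, 124, 123, 86, 119, 175, 177, 177, 176, 177, 176, 177, 175, 176, 177, 176, 175]), (310, [154, 133, 146, 150, 153, 146, 146, 145, 152, 151, 143, 142, 139, 103, 127, 130, 129, 133, 132, 133, 131, 128, 128, 128, 129, 130, 129, 128, 128, 127, 128, 129, 131, 128, 126, 126, 129, 127, 128, 130, 130, 127, 126, 127, 92, 98, 121, 133, 131, 140, 129, 137])]
```

View pics/c1.png

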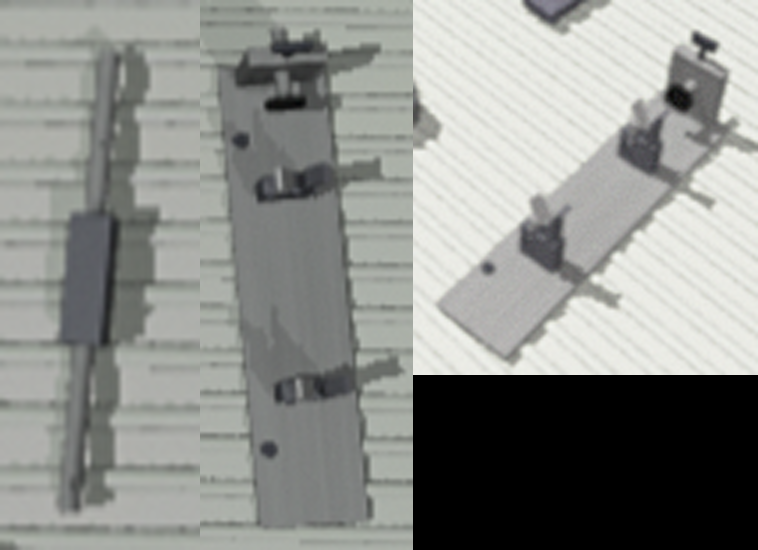

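The crop shows the rod ends at roughly (271.6,224.4) and (264,316.6), and the plate outline with dark edges. The white jaws are on its left side and the buffer is at the top. Next I'll fit the edges.

```bash
cat > m.py <<'E'
from h import *
d=dict(np.load("top.npz")); im=d["image"]; g=im.max(2).astype(float)
def fit(r,c):
    r,c=np.array(r,float),np.array(c,float)
    for _ in range(4):
        p=np.polyfit(r,c,1); e=abs(c-np.polyval(p,r)); k=e<max(1.0,2*np.median(e)); r,c=r[k],c[k]
    return p,len(r),e.mean()
rows=list(range(205,318))
L=[];Rr=[]
for r in rows:
    c0=399.3+(r-245)*6/65.; 
    cs=np.arange(int(c0)-4,int(c0)+6); w=np.clip(118-g[r,cs],0,None); L.append((w@cs)/w.sum() if w.sum() else 0)
    c0=430.3+(r-245)*6/65.
    cs=np.arange(int(c0)-4,int(c0)+6); w=np.clip(112-g[r,cs],0,None); Rr.append((w@cs)/w.sum() if w.sum() else 0)
pl,n1,e1=fit(rows,L); pr,n2,e2=fit(rows,Rr); print(pl,n1,e1,pr,n2,e2)
# points on plate top z=.018
rr=np.array([215.,310.])
A=ray(d,np.c_[np.polyval(pl,rr)+.5,rr],.018); B=ray(d,np.c_[np.polyval(pr,rr)-.5,rr],.018)
C=(A+B)/2; x=(C[0]-C[1]);yb=np.arctan2(x[1],x[0]); print("width",np.linalg.norm((A-B)[:,:2],axis=1)*np.cos(0.1),"yaw",yb,np.arctan2(*(A[0]-A[1])[1::-1]),np.arctan2(*(B[0]-B[1])[1::-1]))
# near end: columns mid
ends=[]
for c in range(410,434):
    col=g[314:330,c]; i=np.argmin(np.diff(-abs(np.diff(col)))); ends.append((c,314+np.argmin(col),col.min()))
print(ends[::4])
ce=np.median([e[1] for e in ends]); print("near end row",ce)
E0=ray(d,[[(np.polyval(pl,ce)+np.polyval(pr,ce))/2,ce]],.018)[0]
u=np.array([np.cos(yb),np.sin(yb)])
cl=C.mean(0)[:2]; s=(E0[:2]-cl)@u; org=cl+u*(s+.150)
print("bracket origin",org,"yaw",yb)
v=np.array([-u[1],u[0]])
P=lambda x,y,z:proj(d,[*(org+u*x+v*y),.012+z])[0].round(1)
print("pred buffer",P(.112,0,.045),"postL/R", P(.135,.035,.072),P(.135,-.035,.072),"clips",P(-.065,0,.04),P(.065,0,.04),"far corners",P(.15,.035,.006),P(.15,-.035,.006))
# bar: sleeve top face left edge/right edge, left rod edges
sr=range(262,280); a=[];b=[]
for r in range(262,280):
    c=np.arange(255,282); q=g[r,255:282]
    i=np.where(q<118)[0][0]; a.append(255+i-1+(q[i-1]-125)/(q[i-1]-q[i]) if q[i-1]>125 else 255+i-.5)
    j=i+np.where(q[i:]<75)[0][0]; b.append(255+j-.5)
pa,na,ea=fit(list(sr),a); pb,nb,eb=fit(list(sr),b); print(pa,ea,pb,eb)
rr=np.array([263.,279.]); A=ray(d,np.c_[np.polyval(pa,rr),rr],.038);B=ray(d,np.c_[np.polyval(pb,rr),rr],.038)
C=(A+B)/2; print("sleeve w",np.linalg.norm((A-B)[:,:2],axis=1),"yaw",np.arctan2(*(C[0]-C[1])[1::-1]),"mid",C.mean(0))
e=ray(d,[[271.6,224.4],[264,316.6]],.025); print("rod ends",e[:,:2],np.linalg.norm(e[0]-e[1]),"mid",e.mean(0),"yaw",np.arctan2(*(e[0]-e[1])[1::-1]))
E
python3 m.py
```

```text
[ -0.89511182 443.71653701] 113 196.34443485487603 [9.88175801e-02 4.05702164e+02] 80 0.20080134232675917
width [0.40130348 0.60649243] yaw -0.3651102281014148 -0.7026737636941448 0.0894061759037998
[(410, np.int64(319), np.float64(130.0)), (414, np.int64(314), np.float64(128.0)), (418, np.int64(314), np.float64(128.0)), (422, np.int64(322), np.float64(110.0)), (426, np.int64(322), np.float64(107.0)), (430, np.int64(322), np.float64(107.0))]
near end row 322.0
bracket origin [0.52852027 0.02100571] yaw -0.3651102281014148
pred buffer [338.9 212.4] postL/R [328.  194.8] [357.8 206.4] clips [309.5 286.3] [331.2 232.1] far corners [330.8 194.8] [358.9 205.8]
[-9.29926013e-02  2.87372362e+02] 0.24694311062203536 [-9.18472652e-02  2.95622463e+02] 0.24691358024693322
sleeve w [0.01926191 0.01923744] yaw -0.0655844750062076 mid [0.50132774 0.14221225 0.038     ]
rod ends [[0.60917629 0.13498493]
 [0.3994339  0.14672631]] 0.21007076800332508 mid [0.5043051  0.14085562 0.025     ] yaw -0.05592163046743743
```

```bash
sed -i 's/    r,c=np.array(r,float),np.array(c,float)/&; r,c=r[c>0],c[c>0]/' m.py; sed -i 's/for e in ends\]); print("near/for e in ends if e[2]<115]); print("near/' m.py; python3 m.py
```

```text
[8.83536700e-02 3.79740762e+02] 59 1.5510999475520315 [9.88175801e-02 4.05702164e+02] 80 0.20080134232675917
width [0.06233977 0.06328445] yaw 0.08721507309981717 0.08502438112949083 0.0894061759037998
[(410, np.int64(319), np.float64(130.0)), (414, np.int64(314), np.float64(128.0)), (418, np.int64(314), np.float64(128.0)), (422, np.int64(322), np.float64(110.0)), (426, np.int64(322), np.float64(107.0)), (430, np.int64(322), np.float64(107.0))]
near end row 322.0
bracket origin [ 0.54133143 -0.1978825 ] yaw 0.08721507309981717
pred buffer [414.7 204.5] postL/R [399.6 193.1] [431.5 190.7] clips [421.8 283.7] [416.3 225.6] far corners [395.6 192.7] [425.7 190.5]
[-9.29926013e-02  2.87372362e+02] 0.24694311062203536 [-9.18472652e-02  2.95622463e+02] 0.24691358024693322
sleeve w [0.01926191 0.01923744] yaw -0.0655844750062076 mid [0.50132774 0.14221225 0.038     ]
rod ends [[0.60917629 0.13498493]
 [0.3994339  0.14672631]] 0.21007076800332508 mid [0.5043051  0.14085562 0.025     ] yaw -0.05592163046743743
```

```bash
cat > b.py <<'E'
from h import *
d=dict(np.load("top.npz")); g=d["image"].max(2).astype(float)
L=[]
for r in list(range(208,222))+list(range(232,262)):
    c0=399+(r-245)*.096; cs=np.arange(int(c0)-4,int(c0)+5); q=g[r,cs]
    i=np.where(q<142)[0]
    if len(i) and i[0]>0 and q[0]>160: k=i[0]; L.append((r,cs[k]-1+(q[k-1]-142)/(q[k-1]-q[k])))
L=np.array(L); p=np.polyfit(L[:,0],L[:,1],1); print("left",p,len(L),np.std(L[:,1]-np.polyval(p,L[:,0])))
rr=np.array([212.,258.]); A=ray(d,np.c_[np.polyval(p,rr)+.4,rr],.018); q=np.array([212.,312.]);B=ray(d,np.c_[.09882*q+405.70,q],.018)
ya,yb=[np.arctan2(*(X[0]-X[1])[1::-1]) for X in(A,B)]; print("yaws",ya,yb)
y=(ya+2*yb)/3; u=np.array([np.cos(y),np.sin(y)]);v=np.array([-u[1],u[0]])
la,lb=(A.mean(0)[:2]@v,B.mean(0)[:2]@v); print("width",la-lb)
e=ray(d,[[424.,322.]],.018)[0][:2]@u; print("pixel rows near end",[g[318:326,c].tolist() for c in(418,426,434)])
org=(e+.150)*u+(la+lb)/2*v; print("org",org,"yaw",y)
P=lambda x,y,z:proj(d,[*(org+u*x+v*y),.012+z])[0].round(1)
print("buffer",P(.112,0,.045),"far L/R",P(.15,.035,.006),P(.15,-.035,.006),"screw",P(.141,0,.097),"prong tops",P(-.065,-.008,.079),P(.065,-.008,.079),"nose",P(-.065,.001,.054),P(.065,.001,.054))
E
python3 b.py
```

```text
left [8.94292004e-02 3.76551596e+02] 36 0.3449031624771559
yaws 0.08673918306556916 0.0893010278849455
width 0.0708044514502352
pixel rows near end [[131.0, 132.0, 130.0, 130.0, 133.0, 147.0, 167.0, 176.0], [128.0, 129.0, 128.0, 127.0, 107.0, 132.0, 165.0, 174.0], [129.0, 128.0, 128.0, 133.0, 156.0, 154.0, 161.0, 174.0]]
org [ 0.54089009 -0.19509368] yaw 0.08844707961182004
buffer [413.4 204.7] far L/R [394.3 192.9] [424.4 190.6] screw [415.7 186.8] prong tops [427.3 282.9] [421.5 222.8] nose [421.1 283.7] [415.5 224.9]
```

```bash
cat > t.py <<'E'
import sys,numpy as np
from scipy.spatial.transform import Rotation as R
from cell import get_state
s=get_state(); Rc=R.from_euler("xyz",s["eef_rot"])
print("t",s["time_s"],"tcp",np.round(s["tcp_pos"],4),"rot",np.round(s["eef_rot"],4),"F",np.round(s["ft_force"],1),"T",np.round(s["wrist_torque"],2),"w",round(float(s["gripper_width"]),4))
if len(sys.argv)>1:
    x,y,z,yaw=map(float,sys.argv[1:]); T=R.from_euler("xyz",[np.pi,0,yaw])
    print("shift tool now",np.round(Rc.inv().apply(np.array([x,y,z])-s["tcp_pos"]),4),"in target tool axes",np.round(T.inv().apply(np.array([x,y,z])-s["tcp_pos"]),4),"rotvec",np.round((Rc.inv()*T).as_rotvec(),4))
E
python3 t.py 0.503 0.1415 0.215 3.082
```

```text
t 0.1 tcp [0.2546 0.5974 0.2135] rot [-3.1397e+00 -1.0000e-04  2.7388e+00] F [ 0.  -0.9  0.1] T [ 0.01  0.06 -0.03] w 0.0952
shift tool now [-0.4073 -0.3221 -0.0009] in target tool axes [-0.2751 -0.4403 -0.0015] rotvec [-0.0018 -0.0005 -0.3432]
```

Request:
move_arm:
  targets:
    - [0,0,0,0,0,-0.11,0.095]
    - [0,0,0,0,0,-0.11,0.095]
    - [0,0,0,0,0,-0.11,0.095]
    - [0,0,0,0,0,0,0.095]

```text
time_s: 0.5
tcp_pos: [0.2539, 0.5961, 0.2104]
eef_rot: [-3.135, -0.003, 3.081]
ft_force: [-0.3, -0.1, 0.3]
gripper_width: 0.0951
```

```bash
python3 t.py 0.503 0.1415 0.215 3.082
```

```text
t 0.5 tcp [0.2539 0.5961 0.2104] rot [-3.1353e+00 -2.8000e-03  3.0808e+00] F [-0.3 -0.1  0.3] T [ 0.01 -0.02  0.01] w 0.0951
shift tool now [-0.2763 -0.4386 -0.0026] in target tool axes [-0.2758 -0.439  -0.0046] rotvec [-0.0063 -0.0028 -0.0012]
```

Request:
move_arm:
  targets:
    - [0,0,-0.03,-0.006,-0.003,0,0.095]
    - [0,0,-0.03,0,0,0,0.095]
    - [-0.023,-0.036,-0.003,0,0,0,0.095]
    - [-0.023,-0.036,0,0,0,0,0.095]
    - [-0.023,-0.036,0,0,0,0,0.095]
    - [-0.023,-0.036,0,0,0,0,0.095]
    - [-0.023,-0.036,0,0,0,0,0.095]
    - [-0.023,-0.036,0,0,0,0,0.095]
    - [-0.023,-0.036,0,0,0,0,0.095]
    - [-0.023,-0.036,0,0,0,0,0.095]
    - [-0.023,-0.036,0,0,0,0,0.095]
    - [-0.023,-0.036,0,0,0,0,0.095]
    - [-0.023,-0.036,0,0,0,0,0.095]
    - [0,0,0,0,0,0,0.095]

```text
time_s: 1.9
tcp_pos: [0.4805, 0.1655, 0.272]
eef_rot: [-3.136, -0.001, 3.048]
ft_force: [0.3, 0.6, 0.8]
gripper_width: 0.0949
```

```bash
python3 t.py 0.503 0.1415 0.12 3.082
```

```text
t 1.9 tcp [0.4805 0.1655 0.272 ] rot [-3.1357e+00 -9.0000e-04  3.0475e+00] F [0.3 0.6 0.8] T [-0.01 -0.03 -0.03] w 0.0949
shift tool now [-0.0248 -0.0209  0.1521] in target tool axes [-0.0239 -0.0226  0.152 ] rotvec [-0.0059 -0.001  -0.0345]
```

Request:
move_arm:
  targets:
    - [-0.012,-0.011,0.01,-0.006,0,-0.035,0.095]
    - [-0.012,-0.011,0.04,0,0,0,0.095]
    - [0,0,0.04,0,0,0,0.095]
    - [0,0,0.04,0,0,0,0.095]
    - [0,0,0.02,0,0,0,0.095]
    - [0,0,0,0,0,0,0.095]

```text
time_s: 2.5
tcp_pos: [0.5037, 0.1428, 0.1187]
eef_rot: [3.138, 0.002, 3.069]
ft_force: [-0.2, -0.2, -0.0]
gripper_width: 0.0949
```

```bash
python3 t.py 0.503 0.1415 0.017 3.082
```

```text
t 2.5 tcp [0.5037 0.1428 0.1187] rot [3.1378e+00 2.1000e-03 3.0685e+00] F [-0.2 -0.2 -0. ] T [ 0.02  0.02 -0.02] w 0.0949
shift tool now [ 0.0008 -0.0017  0.1017] in target tool axes [ 0.0006 -0.0013  0.1017] rotvec [ 0.0038  0.0021 -0.0135]
```

Request:
move_arm:
  targets:
    - [0,-0.002,0.03,0.004,0.002,-0.014,0.095]
    - [0,0,0.03,0,0,0,0.095]
    - [0,0,0.02,0,0,0,0.095]
    - [0,0,0.01,0,0,0,0.095]
    - [0,0,0,0,0,0,0.095]

```text
time_s: 3.0
tcp_pos: [0.5073, 0.1447, 0.0323]
eef_rot: [3.139, 0.008, 3.08]
ft_force: [-0.9, 0.1, 0.4]
gripper_width: 0.0948
```

```bash
python3 t.py 0.503 0.1415 0.017 3.082
```

```text
t 3.0 tcp [0.5073 0.1447 0.0323] rot [3.1389 0.0083 3.0796] F [-0.9  0.1  0.4] T [ 0.01  0.02 -0.01] w 0.0948
shift tool now [ 0.0042 -0.0035  0.0153] in target tool axes [ 0.0041 -0.0034  0.0153] rotvec [ 0.0027  0.0083 -0.0024]
```

Request:
move_arm:
  targets:
    - [0.004,-0.003,0.006,0.003,0.008,-0.002,0.095]
    - [0,0,0.005,0,0,0,0.095]
    - [0,0,0.002,0,0,0,0.095]

```text
time_s: 3.3
tcp_pos: [0.5059, 0.1428, 0.0228]
eef_rot: [3.14, 0.006, 3.082]
ft_force: [0.0, -0.1, -0.8]
gripper_width: 0.0951
```

```bash
python3 t.py 0.503 0.1415 0.016 3.082
```

```text
t 3.3 tcp [0.5059 0.1428 0.0228] rot [3.1404 0.0065 3.0816] F [ 0.  -0.1 -0.8] T [ 0.01  0.03 -0.01] w 0.0951
shift tool now [ 0.0029 -0.0015  0.0068] in target tool axes [ 0.0028 -0.0015  0.0068] rotvec [ 0.0012  0.0065 -0.0004]
```

Request:
move_arm:
  targets:
    - [0.003,-0.002,0.004,0.001,0.007,0,0.095]
    - [0,0,0.003,0,0.002,0,0.095]
    - [0,0,0,0,0,0,0.095]

```text
time_s: 3.6
tcp_pos: [0.5034, 0.1409, 0.0164]
eef_rot: [3.141, -0.001, 3.081]
ft_force: [-0.0, 0.3, -0.6]
gripper_width: 0.0948
```

```bash
python3 t.py 0.503 0.1415 0.016 3.082
```

```text
t 3.6 tcp [0.5034 0.1409 0.0164] rot [ 3.1410e+00 -1.3000e-03  3.0812e+00] F [-0.   0.3 -0.6] T [-0.01 -0.02 -0.04] w 0.0948
shift tool now [0.0005 0.0006 0.0004] in target tool axes [0.0005 0.0006 0.0004] rotvec [ 0.0006 -0.0013 -0.0008]
```

Request:
move_arm:
  targets:
    - [0,0,0,0,0,0,0]
    - [0,0,0,0,0,0,0]
    - [0,0,0,0,0,0,0]
    - [0,0,0,0,0,0,0]
    - [0,0,0,0,0,0,0]
    - [0,0,0,0,0,0,0]
    - [0,0,0,0,0,0,0]
    - [0,0,0,0,0,0,0]

```text
time_s: 4.4
tcp_pos: [0.5039, 0.1409, 0.0169]
eef_rot: [3.141, -0.0, 3.081]
ft_force: [-0.3, 0.1, 0.8]
gripper_width: 0.0359
```

```bash
python3 t.py 0.541 -0.195 0.15 3.23
```

```text
t 4.4 tcp [0.5039 0.1409 0.0169] rot [ 3.1408e+00 -5.0000e-04  3.0810e+00] F [-0.3  0.1  0.8] T [ 0.07 -0.03 -0.02] w 0.0359
shift tool now [-0.0573 -0.3329 -0.1334] in target tool axes [-0.0073 -0.3379 -0.1331] rotvec [ 0.0009 -0.0004 -0.149 ]
```

Request:
move_arm:
  targets:
    - [0,0,0,0,0,0,0]
    - [0,0,0,0,0,0,0]
    - [0,0,0,0,0,0,0]
    - [0,0,0,0,0,0,0]
    - [0,0,0,0,0,0,0]

```text
time_s: 4.9
tcp_pos: [0.5039, 0.141, 0.0169]
eef_rot: [3.141, -0.001, 3.081]
ft_force: [-0.4, -0.0, 0.2]
gripper_width: 0.0199
```

```bash
python3 t.py
```

```text
t 4.9 tcp [0.5039 0.141  0.0169] rot [ 3.1407e+00 -5.0000e-04  3.0810e+00] F [-0.4 -0.   0.2] T [0.07 0.01 0.  ] w 0.0199
```

Request:
move_arm:
  targets:
    - [0,0,-0.01,0,0,0,0]
    - [0,0,-0.03,0,0,0,0]
    - [0,0,-0.04,0,0,0,0]
    - [0,0,-0.04,0,0,0,0]
    - [0,-0.01,-0.02,0,0,-0.03,0]
    - [0,-0.03,0,0,0,-0.03,0]
    - [0,-0.03,0,0,0,-0.03,0]
    - [0,-0.03,0,0,0,-0.03,0]
    - [0,-0.03,0,0,0,-0.03,0]
    - [0,-0.03,0,0,0,0,0]
    - [0,-0.03,0,0,0,0,0]
    - [0,-0.03,0,0,0,0,0]
    - [0,-0.03,0,0,0,0,0]
    - [0,-0.03,0,0,0,0,0]
    - [0,-0.02,0,0,0,0,0]
    - [0,0,0,0,0,0,0]

```text
time_s: 6.5
tcp_pos: [0.5195, -0.1694, 0.1701]
eef_rot: [-3.14, 0.001, -3.042]
ft_force: [-0.5, 0.7, -1.2]
gripper_width: 0.0198
```

```bash
python3 t.py 0.533 -0.1957 0.14 3.23
```

```text
t 6.5 tcp [ 0.5195 -0.1694  0.1701] rot [-3.1403e+00  1.1000e-03 -3.0425e+00] F [-0.5  0.7 -1.2] T [ 0.07 -0.03  0.04] w 0.0198
shift tool now [-0.0108 -0.0274  0.0301] in target tool axes [-0.0111 -0.0273  0.0301] rotvec [-0.0013  0.0011  0.0107]
```

Request:
move_arm:
  targets:
    - [-0.004,-0.01,0.01,0,0,0.01,0]
    - [-0.004,-0.01,0.01,0,0,0,0]
    - [-0.003,-0.007,0.01,0,0,0,0]
    - [0,0,0,0,0,0,0]

```text
time_s: 6.9
tcp_pos: [0.5335, -0.1952, 0.1373]
eef_rot: [3.141, 0.0, -3.052]
ft_force: [0.0, 0.9, -1.8]
gripper_width: 0.0198
```

```bash
python3 t.py 0.533 -0.1957 0.13 3.23
python3 - <<'E'
from h import *
from cell import get_image,get_state
for n in("top","side"):
    d=get_image(n); np.savez(n+"1.npz",**d)
org=np.array([.541,-.195]);y=.0885;u=np.array([np.cos(y),np.sin(y)])
s=get_state();tc=s["tcp_pos"]
t=dict(np.load("top1.npz"));sd=dict(np.load("side1.npz"))
for e in(-.105,0,.105):
    X=[*(tc[:2]+u*e),tc[2]+.008]; print(e,proj(t,X).round(1),proj(sd,X).round(1))
a=cv2.resize(t["image"][160:335,375:460,::-1],None,fx=3.4,fy=3.4,interpolation=cv2.INTER_CUBIC)[:595]
b=cv2.resize(sd["image"][190:365,290:450,::-1],None,fx=3.1,fy=3.4,interpolation=cv2.INTER_CUBIC)[:595]
cv2.imwrite("pics/c2.png",np.hstack([a,b])); print(a.shape,b.shape)
E
```

```text
t 6.9 tcp [ 0.5335 -0.1952  0.1373] rot [ 3.1415e+00  3.0000e-04 -3.0519e+00] F [ 0.   0.9 -1.8] T [0.15 0.02 0.02] w 0.0198
shift tool now [ 0.0006 -0.0004  0.0073] in target tool axes [ 0.0006 -0.0004  0.0073] rotvec [0.0001 0.0003 0.0013]
-0.105 [[430.  305.4]] [[341.8 301.4]]
0 [[425.  253.7]] [[372.1 273.7]]
0.105 [[420.1 203.1]] [[399.  249.2]]
(595, 289, 3) (595, 496, 3)
```

View pics/c2.png

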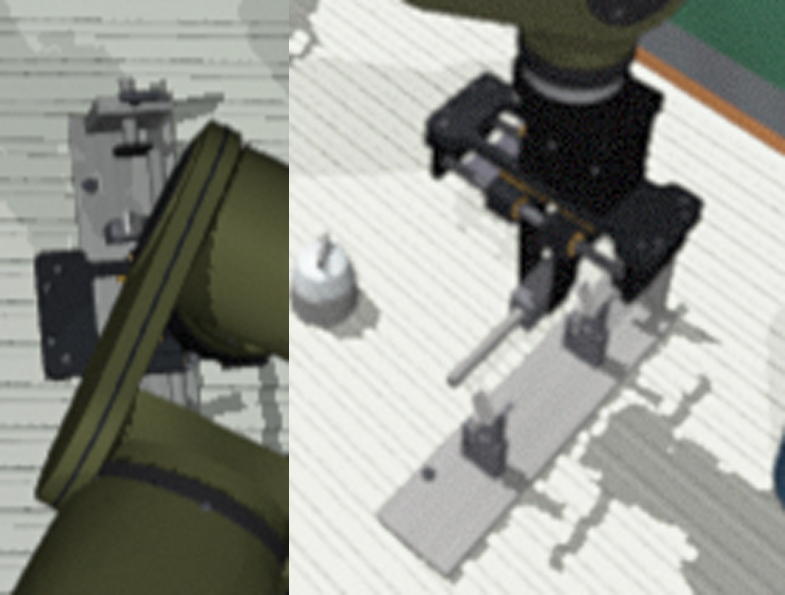

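The side view shows the rod's near end at about (344,302), where I predicted (341.8,301.4). In the top view the arm hides the near clip, but the rod's far end shows just right of the buffer. Now I'll check the bracket prediction in the side view, so the bar-to-bracket offset is relative.

Run:
```python
from h import *
t=dict(np.load("top1.npz"));sd=dict(np.load("side1.npz"));s0=dict(np.load("side.npz"))
org=np.array([.541,-.195]);y=.0885;u=np.array([np.cos(y),np.sin(y)]);v=np.array([-u[1],u[0]])
P=lambda d,x,y,z:proj(d,[*(org+u*x+v*y),.012+z])[0].round(1)
for nm,p in dict(nearL=(-.15,.035,.006),nearR=(-.15,-.035,.006),postTopL=(.135,.035,.072),buffer=(.112,0,.045),screw=(.141,0,.097),clipNfloor=(-.071,0,.040),prongN=(-.071,-.008,.079)).items(): print(nm,P(sd,*p),P(t,*p))
z=.1373+.008+.0; tc=np.array([.5335,-.1952])
b=cv2.resize(sd["image"][225:350,310:430,::-1],None,fx=4.7,fy=4.7,interpolation=cv2.INTER_CUBIC)
a=cv2.resize(t["image"][185:245,390:435,::-1],None,fx=5,fy=5,interpolation=cv2.INTER_CUBIC)
a=cv2.copyMakeBorder(a,0,b.shape[0]-a.shape[0],0,0,cv2.BORDER_CONSTANT)
cv2.imwrite("pics/c3.png",np.hstack([a,b])); print(a.shape,b.shape)
```

```text
nearL [316.4 339.8] [406.2 323.3]
nearR [340.4 358.1] [437.2 320.9]
postTopL [392.4 253.3] [398.2 193.2]
buffer [397.4 272.5] [413.3 204.6]
screw [407.  251.5] [415.7 186.8]
clipNfloor [351.4 317.9] [420.8 286.6]
prongN [355.4 309. ] [427.5 285.7]
(588, 225, 3) (588, 564, 3)
```

View pics/c3.png

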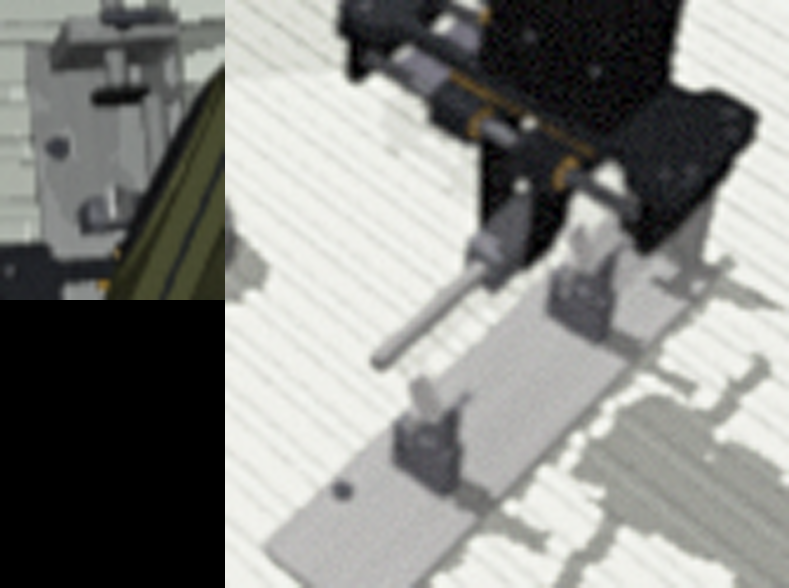

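Run:
```python
from h import *
t=dict(np.load("top1.npz"));t0=dict(np.load("top.npz"))
print("cols",list(range(410,434)))
for r in range(192,224,2): print(r,t["image"].max(2)[r,410:434].tolist())
a=cv2.resize(t["image"][180:230,390:440,::-1],None,fx=8,fy=11,interpolation=cv2.INTER_LANCZOS4)
b=cv2.resize(t0["image"][180:230,390:440,::-1],None,fx=8,fy=11,interpolation=cv2.INTER_LANCZOS4)
c=np.clip((np.hstack([a,b]).astype(float)-60)*1.9,0,255)
cv2.imwrite("pics/c4.png",c)
```

```text
cols [410, 411, 412, 413, 414, 415, 416, 417, 418, 419, 420, 421, 422, 423, 424, 425, 426, 427, 428, 429, 430, 431, 432, 433]
192 [122, 123, 120, 112, 96, 101, 100, 95, 89, 86, 85, 82, 86, 86, 83, 100, 123, 125, 124, 123, 124, 125, 125, 123]
194 [51, 58, 69, 67, 64, 49, 51, 53, 50, 51, 50, 51, 57, 70, 84, 92, 117, 120, 119, 123, 123, 126, 135, 173]
196 [60, 110, 128, 129, 105, 54, 42, 49, 54, 57, 60, 65, 78, 99, 122, 104, 129, 172, 179, 194, 195, 197, 195, 199]
198 [77, 89, 123, 130, 109, 85, 116, 115, 82, 80, 80, 85, 97, 139, 137, 111, 132, 194, 198, 196, 197, 199, 192, 151]
200 [121, 105, 121, 132, 113, 89, 136, 136, 93, 88, 90, 89, 96, 138, 140, 127, 133, 192, 195, 196, 192, 152, 88, 47]
202 [85, 64, 63, 69, 51, 39, 56, 54, 47, 53, 86, 91, 89, 94, 108, 92, 95, 115, 120, 130, 92, 37, 35, 49]
204 [18, 18, 19, 14, 16, 8, 13, 13, 50, 102, 119, 115, 94, 88, 89, 94, 94, 122, 106, 54, 26, 34, 54, 46]
206 [83, 80, 80, 87, 113, 116, 117, 115, 97, 117, 129, 126, 104, 107, 130, 143, 101, 100, 47, 20, 34, 53, 47, 63]
208 [123, 122, 123, 126, 138, 141, 138, 134, 105, 116, 131, 127, 108, 104, 1
[... 247 characters left out ...]
50, 63, 54, 73, 74, 75]
214 [124, 124, 123, 125, 140, 139, 138, 139, 135, 103, 123, 132, 117, 60, 23, 19, 27, 50, 63, 53, 72, 74, 75, 74]
216 [122, 126, 134, 130, 140, 139, 140, 139, 135, 108, 121, 127, 76, 25, 19, 25, 52, 63, 51, 71, 76, 74, 74, 65]
218 [123, 126, 123, 123, 133, 138, 140, 139, 136, 106, 114, 76, 25, 19, 25, 54, 77, 51, 69, 72, 76, 74, 71, 43]
220 [124, 124, 125, 122, 125, 126, 131, 140, 138, 117, 68, 26, 17, 26, 57, 75, 54, 65, 74, 75, 75, 73, 51, 43]
222 [126, 142, 140, 95, 101, 115, 123, 132, 135, 84, 28, 14, 28, 53, 73, 52, 63, 75, 74, 74, 70, 52, 44, 69][ WARN:0@0.359] global loadsave.cpp:1063 imwrite_ Unsupported depth image for selected encoder is fallbacked to CV_8U.
```

View pics/c4.png

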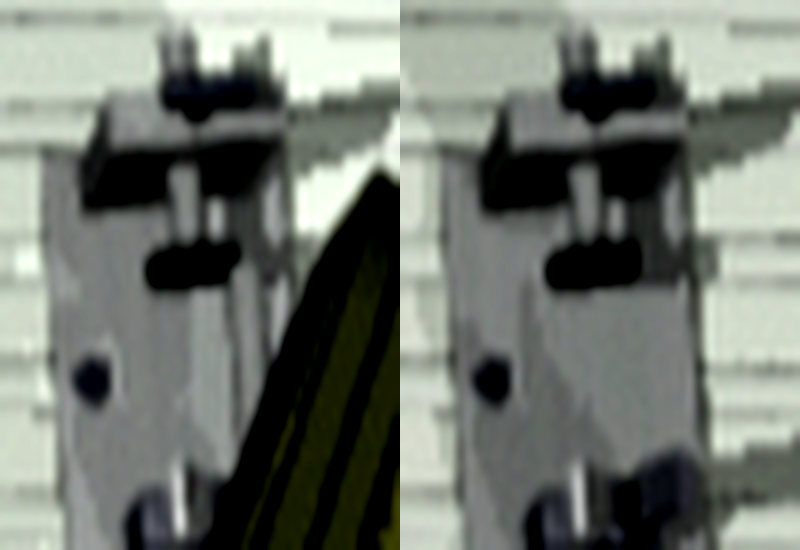

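The rod's far end in the top view is at row 203 with its axis at column 420.9 in row 210. That matches the prediction to 0.3 px, so the bar-to-bracket lateral alignment holds in that view. I'll go down to just above the prongs and check again.

Request:
move_arm:
  targets:
    - [0,0,0.015,0,0,0,0]
    - [0,0,0.015,0,0,0,0]
    - [0,0,0.006,0,0,0,0]
    - [0,0,0,0,0,0,0]

```text
time_s: 7.4
tcp_pos: [0.534, -0.1936, 0.0999]
eef_rot: [-3.141, 0.002, -3.05]
ft_force: [-0.6, 1.2, -1.6]
gripper_width: 0.0196
```

```bash
python3 t.py 0.533 -0.1957 0.097 3.23
```

```text
t 7.4 tcp [ 0.534  -0.1936  0.0999] rot [-3.1412e+00  2.1000e-03 -3.0499e+00] F [-0.6  1.2 -1.6] T [ 0.02  0.03 -0.02] w 0.0196
shift tool now [ 0.0012 -0.002   0.0029] in target tool axes [ 0.0012 -0.002   0.0029] rotvec [-0.0004  0.0021  0.0033]
```

Request:
move_arm:
  targets:
    - [0.001,-0.002,0.001,0,0.002,0.003,0]
    - [0,0,0,0,0,0,0]

```text
time_s: 7.6
tcp_pos: [0.533, -0.1956, 0.0984]
eef_rot: [-3.142, -0.001, -3.053]
ft_force: [0.0, 0.1, -2.0]
gripper_width: 0.0198
```

```bash
python3 t.py 0.533 -0.1957 0.049 3.23
python3 - <<'E'
from h import *
from cell import get_image,get_state
sd=get_image("side");np.savez("side2.npz",**sd);tc=get_state()["tcp_pos"]
org=np.array([.541,-.195]);y=.0885;u=np.array([np.cos(y),np.sin(y)]);v=np.array([-u[1],u[0]])
im=cv2.resize(sd["image"][250:350,310:410,::-1],None,fx=6,fy=6,interpolation=cv2.INTER_CUBIC)
for e in(-.105,-.07): print("rod",e,((proj(sd,[*(tc[:2]+u*e),tc[2]+.008])[0]-[310,250]+.5)*6).round())
for n,p in dict(prongtop=(-.071,-.008,.079),floor=(-.071,0,.04),hinge=(-.071,.012,.027),jawtop=(-.071,.006,.075),nearL=(-.15,.035,.006)).items(): print(n,((proj(sd,[*(org+u*p[0]+v*p[1]),.012+p[2]])[0]-[310,250]+.5)*6).round())
cv2.imwrite("pics/c5.png",im)
E
```

```text
t 7.6 tcp [ 0.533  -0.1956  0.0984] rot [-3.1415e+00 -6.0000e-04 -3.0528e+00] F [ 0.   0.1 -2. ] T [0.08 0.02 0.  ] w 0.0198
shift tool now [-0.0001 -0.0001  0.0494] in target tool axes [-0.     -0.0001  0.0494] rotvec [-0.0001 -0.0006  0.0004]
rod -0.105 [188. 386.]
rod -0.07 [249. 329.]
prongtop [276. 357.]
floor [252. 410.]
hinge [225. 414.]
jawtop [245. 343.]
nearL [ 41. 542.]
```

View pics/c5.png

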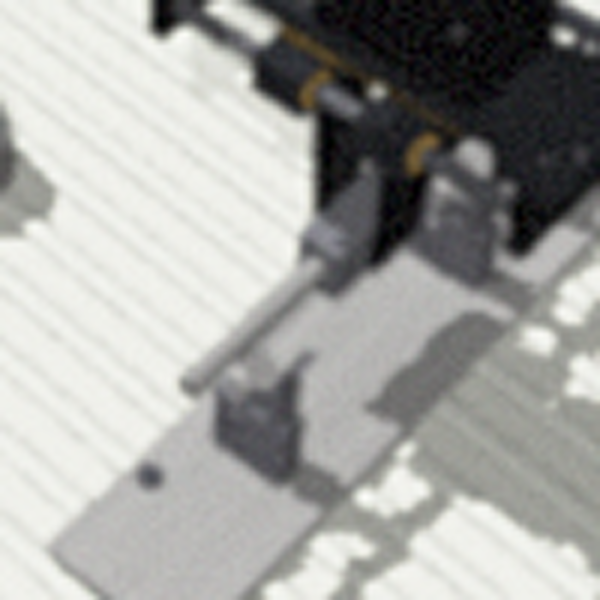

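The side view shows the rod's near end at (190,385), as predicted. The plate's near-left corner is at (52,548), where I predicted (41,542). I'll measure the plate edges in the side view to settle this.

Run:
```python
from h import *
sd=dict(np.load("side.npz")); g=cv2.GaussianBlur(sd["image"].max(2).astype(np.float32),(3,3),0)
org=np.array([.541,-.195]);y=.0885;u=np.array([np.cos(y),np.sin(y)]);v=np.array([-u[1],u[0]])
W=lambda a,b,z=.018:np.array([*(org+u*a+v*b),z])
def edge(f,ss,lab,comp,rng,sign):
    out=[]
    for s in ss:
        offs=np.arange(-rng,rng+.0001,.0005); px=proj(sd,np.array([f(s,o) for o in offs])).astype(np.float32)
        q=cv2.remap(g,px[None,:,0],px[None,:,1],cv2.INTER_LINEAR)[0]; dq=np.gradient(q)*sign; i=dq.argmax()
        out.append((s,offs[i],dq[i]))
    o=np.array(out); print(lab,"median off mm",np.median(o[:,1])*1e3,"slope",np.polyfit(o[:,0],o[:,1],1)[0],(o[:,1]*1e3).round(1).tolist())
S=np.r_[np.arange(-.14,-.09,.006),np.arange(-.03,.03,.006)]
edge(lambda s,o:W(s,.035+o),S,"left(+y) edge",1,.01,1)
edge(lambda s,o:W(s,-.035+o),S,"right top edge",1,.012,1)
edge(lambda s,o:W(s,-.035+o),S,"right top edge(neg)",1,.012,-1)
edge(lambda s,o:W(-.15+o,s),np.arange(-.03,.031,.006),"near end",0,.012,-1)
edge(lambda s,o:W(-.15+o,s),np.arange(-.03,.031,.006),"near end+",0,.012,1)
```

```text
left(+y) edge median off mm -2.4999999999999933 slope 0.013282478262264589 [-2.5, -2.0, -1.5, -2.5, -3.0, -1.5, -4.5, -4.5, -4.5, 4.0, 6.5, 6.0, -2.5, -1.5, -2.0, -2.5, -2.5, -3.5, -3.0]
right top edge median off mm 0.5000000000000109 slope 0.0054224018994449286 [0.0, 0.5, -0.5, 0.0, 0.0, 1.0, 0.5, 0.5, 0.5, 0.5, 0.5, 1.5, 0.0, 0.5, 1.5, 2.0, 0.5, 0.5, 1.0]
right top edge(neg) median off mm -7.9999999999999964 slope 0.0019355407963551347 [-6.5, -5.0, -10.0, -9.5, -9.5, -5.5, -5.5, -8.5, -9.5, -6.5, -6.0, -8.5, -8.0, -8.5, -5.0, -7.0, -8.0, -8.0, -7.5]
near end median off mm -4.999999999999994 slope 0.037878787878788026 [-5.0, -5.5, -6.0, -5.5, -5.5, -5.0, -4.5, -5.0, -4.5, -4.0, -2.5]
near end+ median off mm 1.0000000000000113 slope 0.02954545454545455 [1.0, 1.0, 1.0, 1.0, 0.5, 0.0, 1.0, 2.0, 1.0, 1.5, 4.0]
```

Request:
move_arm:
  targets:
    - [0,-0.001,0.01,0,0,0,0]
    - [0,0,0.008,0,0,0,0]
    - [0,0,0.004,0,0,0,0]
    - [0,0,0,0,0,0,0]

```text
time_s: 8.05
tcp_pos: [0.5338, -0.1971, 0.0758]
eef_rot: [-3.14, 0.002, -3.053]
ft_force: [-0.3, -0.5, -1.8]
gripper_width: 0.0198
```

```bash
python3 t.py 0.533 -0.1963 0.070 3.23
```

```text
t 8.05 tcp [ 0.5338 -0.1971  0.0758] rot [-3.1404e+00  1.6000e-03 -3.0531e+00] F [-0.3 -0.5 -1.8] T [ 0.04  0.03 -0.02] w 0.0198
shift tool now [0.0008 0.0009 0.0058] in target tool axes [0.0008 0.0009 0.0058] rotvec [-0.0012  0.0016  0.0001]
```

Request:
move_arm:
  targets:
    - [0.001,0.001,0.004,-0.001,0.002,0,0]
    - [0,0,0.004,0,0,0,0]
    - [0,0,0.002,0,0,0,0]
    - [0,0,0,0,0,0,0]

```text
time_s: 8.45
tcp_pos: [0.5335, -0.1971, 0.066]
eef_rot: [-3.139, 0.001, -3.053]
ft_force: [0.2, -0.1, -1.2]
gripper_width: 0.0193
```

```bash
python3 t.py 0.533 -0.1963 0.060 3.23
```

```text
t 8.45 tcp [ 0.5335 -0.1971  0.066 ] rot [-3.1393e+00  9.0000e-04 -3.0527e+00] F [ 0.2 -0.1 -1.2] T [-0.04  0.05 -0.01] w 0.0193
shift tool now [0.0005 0.0009 0.006 ] in target tool axes [0.0004 0.0009 0.006 ] rotvec [-0.0023  0.0009  0.0005]
```

Request:
move_arm:
  targets:
    - [0,0,0.004,-0.002,0.001,0,0]
    - [0,0,0.004,0,0,0,0]
    - [0,0,0.003,0,0,0,0]

```text
time_s: 8.75
tcp_pos: [0.5351, -0.1975, 0.0627]
eef_rot: [3.141, 0.0, -3.053]
ft_force: [-10.0, 2.4, 15.8]
gripper_width: 0.0197
```

```bash
python3 t.py 0.533 -0.1963 0.049 3.23
```

```text
t 8.75 tcp [ 0.5351 -0.1975  0.0627] rot [ 3.1411e+00  1.0000e-04 -3.0526e+00] F [-10.    2.4  15.8] T [ 0.63  1.61 -0.01] w 0.0197
shift tool now [0.002  0.0013 0.0137] in target tool axes [0.002  0.0013 0.0137] rotvec [0.0005 0.0001 0.0006]
```

```bash
python3 - <<'E'
from h import *
from cell import get_image
t=get_image("top");sd=get_image("side");np.savez("top3.npz",**t);np.savez("side3.npz",**sd)
a=cv2.resize(t["image"][180:235,390:440,::-1],None,fx=7,fy=10,interpolation=cv2.INTER_CUBIC)
b=cv2.resize(sd["image"][250:350,325:410,::-1],None,fx=5.2,fy=5.5,interpolation=cv2.INTER_CUBIC)
cv2.imwrite("pics/c6.png",np.clip((np.hstack([a,b]).astype(float)-40)*1.6,0,255).astype(np.uint8))
E
python3 t.py
```

```text
t 8.85 tcp [ 0.5351 -0.1974  0.0627] rot [ 3.1411e+00  2.0000e-04 -3.0527e+00] F [-8.2  2.4 15.1] T [0.57 1.42 0.  ] w 0.0197
```

View pics/c6.png

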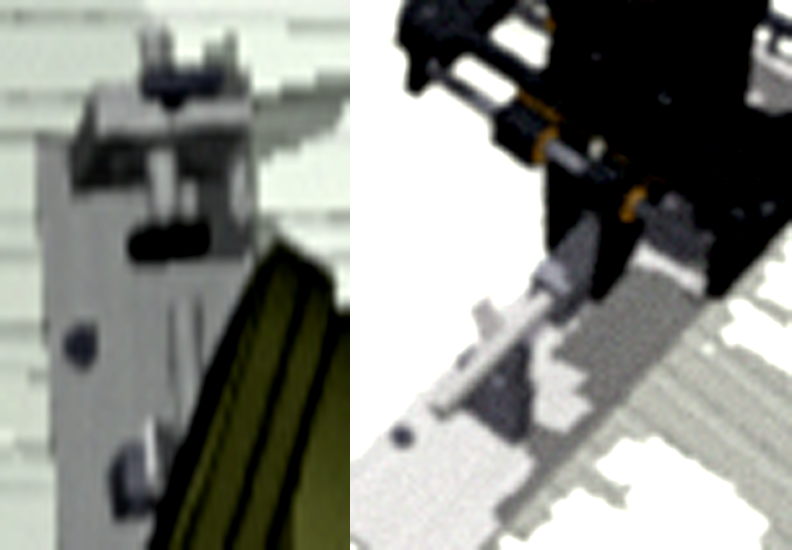

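The rod lies between jaw and prong in both clips, and its far end (crop row 295) is about 8 mm short of the buffer face (row 260). So the x force is friction rather than the buffer. I'll correct the sideways offset and push on.

Request:
move_arm:
  targets:
    - [0.002,0.001,0.002,0,0,0,0]
    - [0.001,0.001,0.005,0,0,0,0]
    - [0,0,0.005,0,0,0,0]

```text
time_s: 9.15
tcp_pos: [0.536, -0.1975, 0.061]
eef_rot: [-3.139, 0.007, -3.053]
ft_force: [-8.5, 6.3, 17.9]
gripper_width: 0.0201
```

```bash
python3 t.py 0.533 -0.1963 0.049 3.23
```

```text
t 9.15 tcp [ 0.536  -0.1975  0.061 ] rot [-3.1385  0.007  -3.0525] F [-8.5  6.3 17.9] T [ 1.16  1.3  -0.03] w 0.0201
shift tool now [0.003  0.0015 0.012 ] in target tool axes [0.0029 0.0014 0.012 ] rotvec [-0.0031  0.007   0.0007]
```

Request:
move_arm:
  targets:
    - [0.005,0.003,0.004,-0.003,0.008,0,0]
    - [0.003,0.002,0.006,0,0.004,0,0]

```text
time_s: 9.35
tcp_pos: [0.5345, -0.1975, 0.0577]
eef_rot: [-3.13, 0.011, -3.052]
ft_force: [1.0, -3.6, 5.9]
gripper_width: 0.0194
```

```bash
python3 t.py 0.533 -0.1963 0.049 3.23
```

```text
t 9.35 tcp [ 0.5345 -0.1975  0.0577] rot [-3.1301  0.0106 -3.0524] F [ 1.  -3.6  5.9] T [-0.65 -0.18  0.04] w 0.0194
shift tool now [0.0015 0.0014 0.0087] in target tool axes [0.0014 0.0013 0.0087] rotvec [-0.0115  0.0106  0.0007]
```

Request:
move_arm:
  targets:
    - [0.002,0.001,0.004,-0.011,0.011,0,0]
    - [0.002,0.001,0.004,0,0,0,0]

```text
time_s: 9.55
tcp_pos: [0.5329, -0.1973, 0.052]
eef_rot: [-3.138, 0.005, -3.053]
ft_force: [0.1, -3.1, -1.5]
gripper_width: 0.0198
```

```bash
python3 t.py 0.533 -0.1963 0.049 3.23
```

```text
t 9.55 tcp [ 0.5329 -0.1973  0.052 ] rot [-3.138   0.0051 -3.0527] F [ 0.1 -3.1 -1.5] T [-0.36 -0.14 -0.05] w 0.0198
shift tool now [-0.0002  0.001   0.003 ] in target tool axes [-0.0002  0.001   0.003 ] rotvec [-0.0036  0.0051  0.0005]
```

Request:
move_arm:
  targets:
    - [0,0,0.003,-0.003,0.005,0,0]
    - [0,0,0.003,0,0.002,0,0]

```text
time_s: 9.75
tcp_pos: [0.5318, -0.1967, 0.0484]
eef_rot: [3.139, -0.007, -3.053]
ft_force: [-11.4, 3.9, 34.5]
gripper_width: 0.0197
```

```bash
python3 t.py 0.533 -0.1973 0.049 3.23
```

```text
t 9.75 tcp [ 0.5318 -0.1967  0.0484] rot [ 3.1386 -0.007  -3.0529] F [-11.4   3.9  34.5] T [ 0.71  1.77 -0.01] w 0.0197
shift tool now [-0.0011 -0.0007 -0.0007] in target tool axes [-0.0011 -0.0008 -0.0006] rotvec [ 0.003  -0.007   0.0003]
```

Request:
move_arm:
  targets:
    - [0,0,-0.001,0.002,-0.005,0,0]
    - [0,0,0,0,0,0,0]

```text
time_s: 9.95
tcp_pos: [0.5309, -0.1957, 0.0486]
eef_rot: [3.138, -0.005, -3.053]
ft_force: [1.0, -0.7, 4.5]
gripper_width: 0.0198
```

```bash
python3 t.py 0.533 -0.1973 0.049 3.23
```

```text
t 9.95 tcp [ 0.5309 -0.1957  0.0486] rot [ 3.138  -0.0046 -3.0529] F [ 1.  -0.7  4.5] T [-0.24 -0.21 -0.04] w 0.0198
shift tool now [-0.002  -0.0018 -0.0004] in target tool axes [-0.002  -0.0018 -0.0004] rotvec [ 0.0036 -0.0046  0.0002]
```

Request:
move_arm:
  targets:
    - [0,0,0,0.002,-0.004,0,0]
    - [0,0,0,0,0,0,0]
    - [0,0,0,0,0,0,0]

```text
time_s: 10.25
tcp_pos: [0.5309, -0.1957, 0.0487]
eef_rot: [3.14, -0.001, -3.053]
ft_force: [-0.4, 0.0, 3.9]
gripper_width: 0.0197
```

```bash
python3 t.py 0.533 -0.1973 0.049 3.23;  python3 - <<'E'
from h import *
from cell import get_image
t=get_image("top");sd=get_image("side");np.savez("top4.npz",**t)
a=cv2.resize(t["image"][180:235,390:440,::-1],None,fx=7,fy=10,interpolation=cv2.INTER_CUBIC)
b=cv2.resize(sd["image"][250:350,325:410,::-1],None,fx=5.2,fy=5.5,interpolation=cv2.INTER_CUBIC)
cv2.imwrite("pics/c7.png",np.clip((np.hstack([a,b]).astype(float)-40)*1.3,0,255).astype(np.uint8))
E
```

```text
t 10.25 tcp [ 0.5309 -0.1957  0.0487] rot [ 3.1400e+00 -1.1000e-03 -3.0528e+00] F [-0.4  0.   3.9] T [-0.09  0.17 -0.  ] w 0.0197
shift tool now [-0.0019 -0.0018 -0.0004] in target tool axes [-0.0019 -0.0018 -0.0003] rotvec [ 0.0016 -0.0011  0.0004]
```

View pics/c7.png

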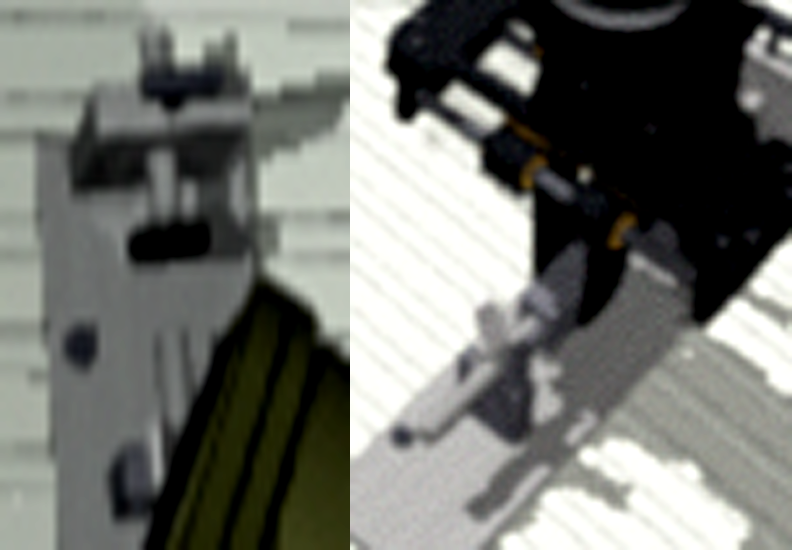

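Seated: the rod lies in both clips under the white jaw noses, with its end at crop row 335 against the buffer face at row 258, a gap of about 17 mm. Now I'll slide it toward the buffer.

Request:
move_arm:
  targets:
    - [-0.003,0,0,0.001,-0.001,0,0]
    - [-0.003,0,0,0,0,0,0]
    - [-0.003,0,0,0,0,0,0]
    - [-0.003,0,0,0,0,0,0]

```text
time_s: 10.75
tcp_pos: [0.5376, -0.1949, 0.0486]
eef_rot: [3.139, -0.014, -3.052]
ft_force: [-5.8, -1.0, 7.2]
gripper_width: 0.0197
```

```bash
python3 t.py 0.5578 -0.1933 0.0487 3.23
```

```text
t 10.75 tcp [ 0.5376 -0.1949  0.0486] rot [ 3.1387 -0.0144 -3.0519] F [-5.8 -1.   7.2] T [ 0.04  0.73 -0.02] w 0.0197
shift tool now [-0.0202 -0.0003 -0.0004] in target tool axes [-0.0202 -0.0002 -0.0001] rotvec [ 0.0029 -0.0144  0.0012]
```

Request:
move_arm:
  targets:
    - [-0.003,0,-0.0005,0.002,-0.008,0,0]
    - [-0.003,0,-0.0005,0,-0.005,0,0]
    - [-0.003,0,0,0,-0.004,0,0]

```text
time_s: 11.05
tcp_pos: [0.5428, -0.1939, 0.0485]
eef_rot: [3.138, -0.008, -3.051]
ft_force: [-8.2, -0.1, 11.2]
gripper_width: 0.0201
```

```bash
python3 t.py 0.5578 -0.1933 0.0487 3.23
```

```text
t 11.05 tcp [ 0.5428 -0.1939  0.0485] rot [ 3.1385 -0.0076 -3.0511] F [-8.2 -0.1 11.2] T [-0.13  1.56 -0.01] w 0.0201
shift tool now [-0.015  -0.0008 -0.0003] in target tool axes [-0.015  -0.0007 -0.0002] rotvec [ 0.0031 -0.0076  0.002 ]
```

Request:
move_arm:
  targets:
    - [-0.003,0,-0.001,0.002,-0.005,0.001,0]
    - [-0.003,0,-0.001,0,-0.003,0,0]
    - [-0.002,0,-0.0005,0,-0.002,0,0]

```text
time_s: 11.35
tcp_pos: [0.5477, -0.1931, 0.0486]
eef_rot: [3.139, -0.005, -3.051]
ft_force: [-5.0, -3.4, 5.9]
gripper_width: 0.02
```

```bash
cat > buf.py <<'E'
from h import *
from cell import get_image
org=np.array([.541,-.195]);y=.0885;u=np.array([np.cos(y),np.sin(y)]);v=np.array([-u[1],u[0]])
def prof(d):   # buffer near edge: mean column profile along bracket x at left part of disc, z=0.057(+)
    g=d["image"].max(2).astype(np.float32); xs=np.arange(.085,.145,.00025); P=[]
    for off in(.004,.006,.008,.010):
        px=proj(d,np.array([[*(org+u*x+v*off),.012+.055] for x in xs])).astype(np.float32)
        P.append(cv2.remap(g,px[None,:,0],px[None,:,1],cv2.INTER_LINEAR)[0])
    q=np.mean(P,0); w=np.clip(60-q,0,None); w[q>60]=0
    i=np.where(q<60)[0][0]; return xs[i], (w@xs)/w.sum(), q
d=get_image("top"); np.savez("topb.npz",**d)
a=prof(dict(np.load("top.npz"))); b=prof(dict(np.load("top4.npz"))); c=prof(d)
print("edge/centroid mm rest",a[0]*1e3,a[1]*1e3,"rest2",b[0]*1e3,b[1]*1e3,"now",c[0]*1e3,c[1]*1e3,"give",(c[0]-b[0])*1e3)
E
python3 t.py 0.5578 -0.1933 0.0487 3.23; python3 buf.py
```

```text
t 11.35 tcp [ 0.5477 -0.1931  0.0486] rot [ 3.1392 -0.0053 -3.0515] F [-5.  -3.4  5.9] T [-0.45  1.16 -0.04] w 0.02
shift tool now [-0.0101 -0.0011 -0.0001] in target tool axes [-0.0101 -0.0011 -0.0001] rotvec [ 0.0023 -0.0053  0.0017]
edge/centroid mm rest 108.50000000000003 112.1533448850778 rest2 108.50000000000003 111.80594987450313 now 109.75000000000003 112.74758128763516 give 1.250000000000001
```

Request:
move_arm:
  targets:
    - [-0.003,-0.001,-0.0005,0.002,-0.004,0.001,0]
    - [-0.003,0,-0.0005,0,-0.003,0,0]
    - [-0.003,0,-0.0005,0,-0.003,0,0]

```text
time_s: 11.7
tcp_pos: [0.5529, -0.1926, 0.0486]
eef_rot: [3.138, -0.006, -3.052]
ft_force: [-9.3, -3.4, 6.1]
gripper_width: 0.0196
```

```bash
python3 t.py 0.5568 -0.1936 0.0487 3.23; python3 buf.py
```

```text
t 11.7 tcp [ 0.5529 -0.1926  0.0486] rot [ 3.138  -0.0062 -3.0517] F [-9.3 -3.4  6.1] T [-0.58  1.83 -0.04] w 0.0196
shift tool now [-0.0038 -0.0014 -0.0001] in target tool axes [-0.0038 -0.0014 -0.0001] rotvec [ 0.0036 -0.0062  0.0014]
edge/centroid mm rest 108.50000000000003 112.1533448850778 rest2 108.50000000000003 111.80594987450313 now 85.0 110.2867102099826 give -23.50000000000002
```

Request:
move_arm:
  targets:
    - [-0.003,-0.001,-0.0005,0.002,-0.004,0.001,0]
    - [-0.003,0,-0.0005,0.001,-0.003,0,0]

```text
time_s: 11.95
tcp_pos: [0.555, -0.1924, 0.0486]
eef_rot: [3.138, -0.01, -3.052]
ft_force: [-9.5, -2.8, 7.3]
gripper_width: 0.0199
```

```bash
sed -i 's/arange(.085/arange(.104/' buf.py; python3 t.py 0.5568 -0.1936 0.0487 3.23
python3 - <<'E'
import runpy,numpy as np
m=runpy.run_path("buf.py"); print(m["c"][2][::8].round().astype(int).tolist()); print(m["b"][2][::8].round().astype(int).tolist())
E
```

```text
t 11.95 tcp [ 0.555  -0.1924  0.0486] rot [ 3.1376 -0.0099 -3.0523] F [-9.5 -2.8  7.3] T [-0.52  1.8   0.  ] w 0.0199
shift tool now [-0.0017 -0.0013 -0.0001] in target tool axes [-0.0017 -0.0013 -0.0001] rotvec [ 0.004  -0.0099  0.0008]
edge/centroid mm rest 108.5 112.15334488507777 rest2 108.5 111.80594987450307 now 117.25 120.21529436605437 give 8.750000000000007
[115, 116, 119, 121, 120, 111, 83, 42, 27, 41, 66, 81, 79, 82, 76, 61, 72, 102, 124, 123, 111]
[119, 103, 69, 23, 19, 33, 69, 105, 123, 124, 111, 91, 78, 81, 78, 68, 83, 116, 140, 138, 124]
```

Request:
move_arm:
  targets:
    - [-0.0025,-0.0005,-0.0005,0.002,-0.005,0,0]
    - [-0.0005,0,0,0,-0.002,0,0]
    - [0,0,0,0,0,0,0]
    - [0,0,0,0,0,0,0]

```text
time_s: 12.4
tcp_pos: [0.555, -0.1924, 0.0486]
eef_rot: [3.137, -0.011, -3.053]
ft_force: [-4.4, -1.7, 3.5]
gripper_width: 0.0197
```

```bash
python3 t.py; python3 buf.py
```

```text
t 12.4 tcp [ 0.555  -0.1924  0.0486] rot [ 3.1371 -0.0108 -3.0528] F [-4.4 -1.7  3.5] T [-0.24  0.7  -0.02] w 0.0197
edge/centroid mm rest 108.5 112.15334488507777 rest2 108.5 111.80594987450307 now 117.25 120.23579514150781 give 8.750000000000007
```

Request:
move_arm:
  targets:
    - [-0.003,0,0,0.002,-0.005,0,0]
    - [-0.0025,0,0,0.001,-0.004,0,0]

```text
time_s: 12.65
tcp_pos: [0.5565, -0.1923, 0.0486]
eef_rot: [3.139, -0.013, -3.052]
ft_force: [-13.6, -2.3, 10.3]
gripper_width: 0.0198
```

```bash
for i in 1 2 3 4 5 6; do python3 t.py; python3 buf.py|sed 's/.*now/now/'; done
```

```text
t 12.65 tcp [ 0.5565 -0.1923  0.0486] rot [ 3.139  -0.0125 -3.052 ] F [-13.6  -2.3  10.3] T [-0.33  2.07  0.01] w 0.0198
now 118.25000000000001 122.09170863507703 give 9.750000000000009
t 12.7 tcp [ 0.5566 -0.1923  0.0486] rot [ 3.139  -0.0122 -3.0521] F [-11.3  -2.3   9.2] T [-0.35  1.98 -0.  ] w 0.0199
now 118.50000000000001 122.12789915931155 give 10.000000000000009
t 12.75 tcp [ 0.5566 -0.1923  0.0486] rot [ 3.139  -0.0121 -3.0521] F [-12.8  -2.    9.3] T [-0.31  1.91 -0.03] w 0.0196
now 118.50000000000001 122.17534833451077 give 10.000000000000009
t 12.8 tcp [ 0.5566 -0.1923  0.0486] rot [ 3.139  -0.0119 -3.0522] F [-12.1  -1.7  10. ] T [-0.3   1.94  0.03] w 0.0197
now 118.50000000000001 122.11343990762516 give 10.000000000000009
t 12.85 tcp [ 0.5566 -0.1923  0.0486] rot [ 3.1389 -0.012  -3.0522] F [-11.9  -1.4   9.5] T [-0.26  1.86  0.02] w 0.0197
now 118.50000000000001 122.16481351015607 give 10.000000000000009
t 12.9 tcp [ 0.5566 -0.1923  0.0486] rot [ 3.139  -0.0119 -3.0522] F [-12.   -1.9   9.2] T [-0.35  1.87 -0.07] w 0.0203
now 118.50000000000001 122.12415100039331 give 10.000000000000009
```

Run:
```python
from h import *
from cell import get_image
t=get_image("top");sd=get_image("side")
a=cv2.resize(t["image"][:,:,::-1],(400,300)); b=cv2.resize(sd["image"][250:350,325:425,::-1],(400,400),interpolation=cv2.INTER_CUBIC)
c=cv2.resize(t["image"][175:235,390:450,::-1],(400,300),interpolation=cv2.INTER_CUBIC)
cv2.imwrite("pics/f.png",np.hstack([np.vstack([a,c]),cv2.copyMakeBorder(b,0,200,0,0,cv2.BORDER_CONSTANT)]))
```

```text
(no output)
```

View pics/f.png

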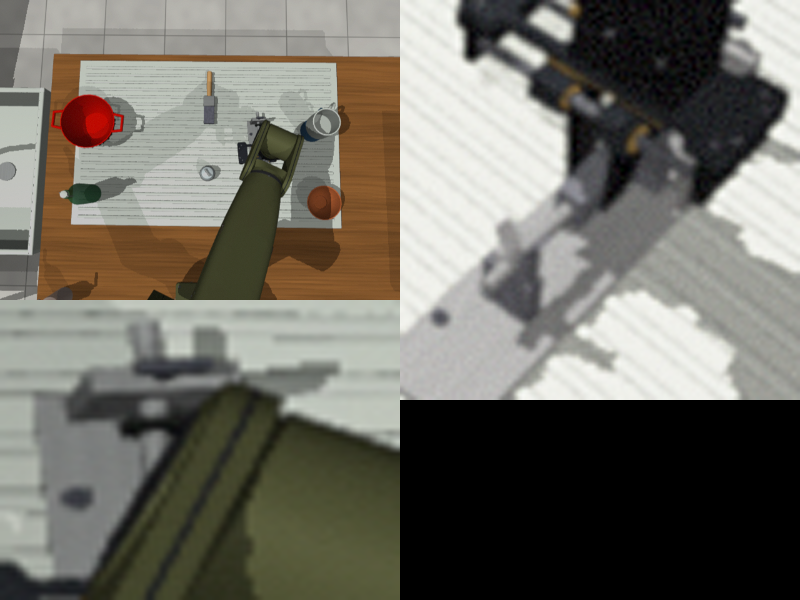

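The rod lies in the near clip under its jaw and presses the buffer back toward the post (lower-left crop, about (150,425)). Everything else stands where it was, so I'm handing in.

```bash
python3 -c "from cell import job_done; print(job_done())"; python3 t.py
```

```text
the job is handed in; nothing more can be done
None
the job is handed in; nothing more can be done
```

The bar is in both clips, still gripped, and pushing the buffer back about 10 mm, which is about 10 N. I handed the job in at about 13 s, and it gave no verdict.

**What I did:** I gripped the bar by its sleeve and pushed it down past the jaws. Its end was then about 17 mm clear of the buffer. I then slid it along the clips until it pressed on the buffer.

**Last checks before handing in:**
- **Push:** the top camera showed 10.0 mm of give, steady over six readings. The arm's travel after contact also gave about 10 mm. The wrist force was about 12 N along the push; I put the extra down to friction in the clips.
- **Seating:** TCP height held at 48.6 mm, against the 48.9 mm I expected for a seated bar. The tool was tilted about 0.012 rad. The arm hid the far clip in the last picture, so I judged its jaw closed only from the earlier seated view and the steady height.
- **Sideways position:** the arm's reading put the bar about 1 mm toward the jaw side, within the 3 mm allowed.
- **Other items:** nothing else had visibly moved in the last top view.

**What disagreed:**
- **Cameras:** the two cameras placed the bracket 1 to 4 mm apart sideways. I mostly trusted the top view.
- **Forces:** pushing down met up to 18 N at the jaws, more than the stated 5 to 15 N. It briefly reached about 35 N when the bar hit the seat floor, and I backed off at once.

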